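Slide the probe carrier along the bent rail to its stop over the sample beaker

ROBOT

A 6-joint arm with a two-finger parallel gripper is mounted at the origin on the work surface. World frame = base frame: x ahead of the robot, y to its left, z up, the work surface at z = 0. Lengths are in m, angles in degrees, forces in N, time in s.
With the tool pointing down it reaches from about 0.35 to 0.875 m from the base axis. Payload 4.2 kg.
Tool frame: the origin (TCP) lies between the finger pads; the fingertips stand 25 mm ahead of it and the grasp point (between the pads) lies 6 mm ahead of it (r.tips_ahead is the distance from the TCP to the fingertips, in m); z points along the fingers, y is the direction in which the jaws open and shut (so a half turn about z gives the same grasp; the last joint's range is limited). The gripper opens to 87 mm and grips with 3 to 60 N. Pads are 19 mm wide; open, the fingers measure 117 mm over their backs; the gripper's body (75 mm by 190 mm) begins 51 mm behind the grasp point.
Start: joints at [80.821, 22.042, 0.453, 0, -68.411, -14.817], TCP at [0.254, 0.571, 0.248] pointing down, gripper open.
Joint ranges: [-179.83, 179.83], [-69.29, 118.12], [-61.27, 80.66], [-181.25, 117.63], [-171.15, -9.14], [-177.46, 177.46]. Speed limits (degrees/s): [159.86, 159.86, 180, 180, 180, 180].

INTERFACE

Orientations are given as a 3x3 rotation matrix whose columns are the frame's x, y, z axes.
In Python, from station import r, vision, finish_job gives the robot as it stands.
- The arm moves only by the shell command python3 -m jog 'ROWS'. ROWS is a JSON object of lists of equal length, an entry for each row: "rot": the turn, a rotation vector about the world's x, y, z in degrees, a list of three; "delta_pos": the shift along the world's x, y, z in mm, a list of three; "grip": the opening in per cent of the stroke, from 0 (shut) to 100 (fully open). A call has 1 to 10 rows; each row shifts and turns the commanded pose from where the row before left it; what a row does not reach is not made up. A row lasts 1/12 s, in which the tool goes at most 41.7 mm and 7.16 degrees, less where a joint would pass 70% of its speed; a pose out of reach is approached as far as the arm can. A call with a gripper value outside its range is refused whole. The fingers move at their own pace and stop on an object; the grip force is fixed at half the most. Time passes only in rows, so rows that do not move let the fingers close. It gives the time, the measured TCP pose, the force and the opening at its end, in the units of the state.
- r.sense(): the state, without advancing time (a new reading comes with each control period).
- vision.capture(name): name is "side" or "top" or "wrist"; returns a dict with "frame" (384x512x3 uint8, red, green, blue), "K" (3x3 intrinsics, pixels), "xyz" and "orientation" of the camera in the world. Camera axes: x right, y up, looking along -z (the intrinsics and any distortion apply to the point x, -y, -z); pixel columns grow to the right and rows downward; lengths in m; the calibration is good to about 2 mm. A picture is of the moment at which its call begins. There is no depth.
- finish_job(): hands the job in, once; it reports no verdict.
The state is a dict: "time_s": time; "joints": joint angles; "joint_velocities": joint speeds; "effort": joint torques, N m; "tcp_pos": TCP position; "ee_rot": TCP orientation; "wrist_force": force on the tool from outside, world axes, zero at the start; "moment": the same for the moment, N m; "gripper_width": opening from 0.0 (shut) to 1.0 (fully open).
Only numpy, scipy, OpenCV 4.12 (cv2) and the standard library are available. Lean on these libraries where they do the work, as an engineer would, in place of code of your own. Each camera call takes 0.05 s, during which the arm holds its last target. There are 200 camera calls.

TASK

Slide the probe carrier along the bent rail, round both bends, until it has pushed the stop plunger at the far end fully home, then let go and leave it hanging there with its stem up. Feel your way gently along the hand-bent rod: a push of 6 or 7 N is plenty, and the carrier must never bear on the rod or plunger with more than 20 N; do not knock the rail with the gripper, and leave the glassware alone.

Things in the scene. Friction and masses are not known exactly. Their poses are not given: they have to be found in the camera images.
- rail: Bent rail: level steel rod, 8 mm diameter, centre line 160 mm above the bench, a post at each end. Origin on the bench under the parking post, where the rod starts (round grey foot 110 mm wide, 12 mm high). x runs along the first straight, z up. From there: 110 mm straight, a bend to the right, 60 mm straight, a bend to the left, a last straight to the plunger. Firm; does not give.
- bend (a point): Point on the rod's centre line where the first bend begins, 110 mm from the parking post. Both bends were made by hand, tight and uneven (radius roughly 15 to 35 mm), and never measured: the first turns 33 to 65 degrees to the right, the second 41 to 73 degrees to the left. The rod beyond here is thus known only roughly and must be seen or felt.
- collar: Probe carrier, grey plastic, about 120 g: a ring 24 mm outside, 14 mm bore, 12 mm long, threaded for good on the rod, 3 mm play all round. Origin at the bore's centre, x along the bore, z up. A round stem 12 mm thick rises to 59 mm above it (grip 15 to 59 mm); a glass probe hangs to 88 mm below and keeps the stem up. It wedges if not turned with the rod in a bend, or if the stem leans.
- plunger (a joint): Travel of the stop plunger, m: 0 out, 0.010 fully home. An aluminium disc 22 mm wide round the rod; its face is 82 mm past the end of the second bend. The collar's end pushes it along the rod towards the end post's black 24 mm block. It yields at about 4 N (plus 25 N per m/s), stops hard when home, stays where pushed. A glass beaker, top 62 mm above the bench, stands below it.
- reagent: A small glass bottle with blue cap, 56 mm wide, 100 mm tall, standing on the robot's side of the first straight. Origin under its centre. Not to be disturbed.
- reagent2: A second such glass bottle, 56 mm wide, 100 mm tall, near the parking post on the side away from the robot. Origin under its centre. Not to be disturbed.
- beaker_inv: A small glass beaker upside down to drain, 48 mm wide, 58 mm tall, on the robot's side of the middle straight. Origin under its centre. Not to be disturbed.
- beaker_inv2: A second upside-down beaker, 48 mm wide, 58 mm tall, on the far side of the first bend. Origin under its centre. Not to be disturbed.
Not all that is in view belongs to the job. There is more than one size of the collar; the job needs the larger.

How it is judged:
By the outcome, as a careful person would: the job done as asked, in the order asked, and still so for the second after the job is handed in, with the robot touching nothing.
It also fails if it takes over 72 s, if anything falls off the work surface, if the arm or the gripper's body presses on something with over 40 N, if the wrist force passes 120 N, or if a joint passes its speed limit or range.

## Working session

There is one attempt and no reset: what is moved stays moved. The work goes in short steps, Python scripts to look and compute and a shell command to move; the robot and the scene stay as the last step left them, time stands still between calls to the robot, and variables do not carry over. Pictures are saved under pics/ and viewed, about 8 in all and at most 12, crops included, and the job is handed in when it is done.

```bash
mkdir -p pics; ls; python3 - <<'E'
from station import r, vision
import cv2,json,numpy as np
s=r.sense(); print({k:np.round(v,3).tolist() for k,v in s.items()})
for n in ("top","side"):
    c=vision.capture(n); cv2.imwrite(f"pics/{n}0.png",c["frame"][:,:,::-1]); 
    print(n,{k:np.round(c[k],4).tolist() for k in c if k!="frame"})
    np.savez(f"{n}0.npz",**c)
a=cv2.imread("pics/top0.png");cv2.imwrite("pics/top0b.png",cv2.resize(a,(800,600),interpolation=cv2.INTER_CUBIC))
a=cv2.imread("pics/side0.png");cv2.imwrite("pics/side0b.png",cv2.resize(a,(800,600),interpolation=cv2.INTER_CUBIC))
E
```

```text
pics
{'time_s': 0.0, 'joints': [80.823, 22.09, 0.379, -0.03, -68.412, -14.818], 'joint_velocities': [0.056, 0.017, 0.064, 0.025, 0.033, -0.021], 'effort': [0.0, -39.067, 18.741, 4.22, 0.011, -0.0], 'tcp_pos': [0.254, 0.57, 0.246], 'ee_rot': [[0.914, -0.407, -0.001], [-0.407, -0.914, -0.002], [0.0, 0.002, -1.0]], 'wrist_force': [0.018, -0.293, -0.52], 'moment': [0.001, -0.07, -0.029], 'gripper_width': 0.999}
top {'K': [[369.266, 0.0, 257.0519], [0.0, 369.266, 193.3181], [0.0, 0.0, 1.0]], 'xyz': [0.457, -0.0391, 0.9104], 'orientation': [[-0.0029, 0.992, -0.1259], [-0.9999, -0.005, -0.0166], [-0.0171, 0.1259, 0.9919]]}
side {'K': [[353.3219, 0.0, 258.6741], [0.0, 353.3219, 193.2477], [0.0, 0.0, 1.0]], 'xyz': [0.4864, -0.5493, 0.5273], 'orientation': [[0.9884, 0.1078, -0.1068], [-0.151, 0.6315, -0.7605], [-0.0145, 0.7678, 0.6405]]}
```

View pics/top0b.png

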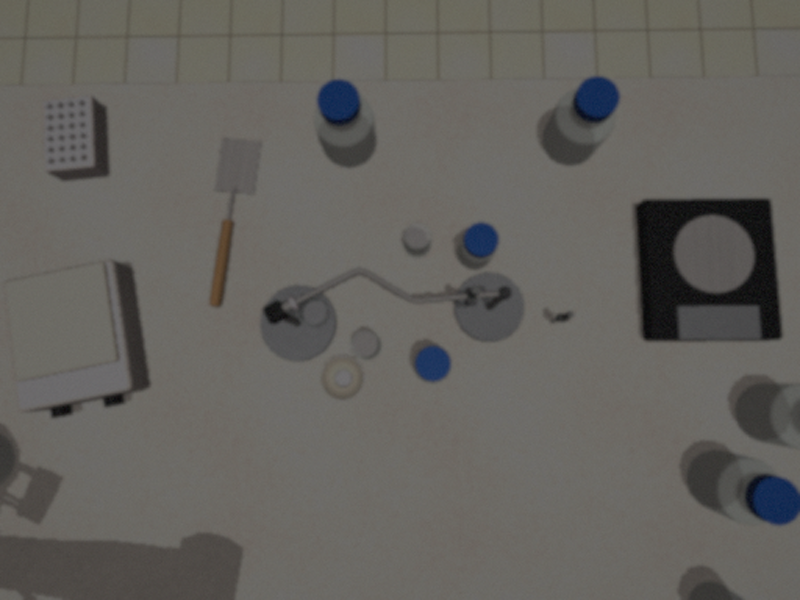

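View pics/side0b.png

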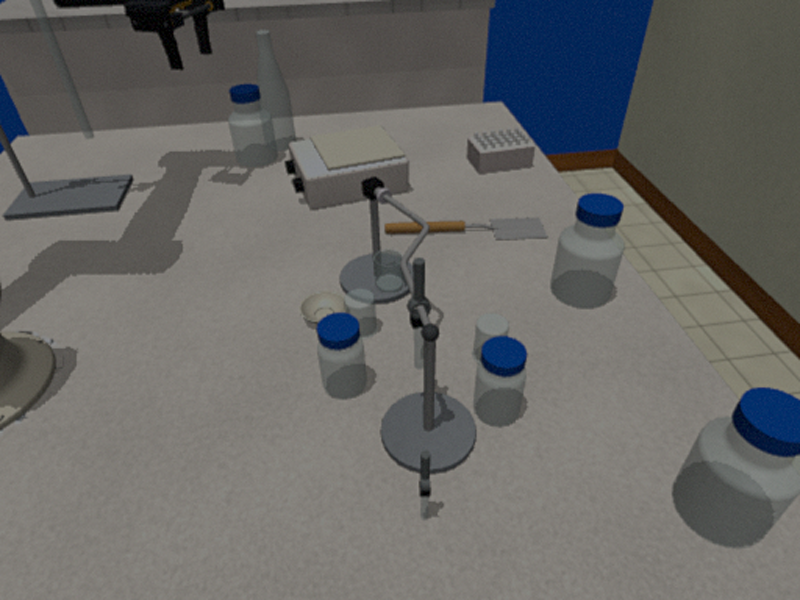

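Top view: parking post (505,293), big collar on the rod near (465,295), bends near (415,298) and (362,270), end block (278,310). The lookalike small carrier lies on the bench at (557,315) and is not on the rod. In the side view the collar is at (419,305) with its stem up to (419,262), and the small one is at (425,485). I choose the one on the rod and take a close crop.

```bash
cat > h.py <<'E'
import numpy as np,cv2
def ray(c,u,v,z):
    K=c["K"];R=np.array(c["orientation"]);o=np.array(c["xyz"])
    d=R@np.array([(u-K[0,2])/K[0,0],-(v-K[1,2])/K[1,1],-1.])
    return o+d*(z-o[2])/d[2]
def proj(c,P):
    K=c["K"];q=np.array(c["orientation"]).T@(np.array(P)-c["xyz"])
    return K[0,2]+K[0,0]*q[0]/-q[2],K[1,2]-K[1,1]*q[1]/-q[2]
E
python3 - <<'E'
import cv2,numpy as np
a=cv2.imread("pics/top0.png")[160:235,165:335]
a=cv2.convertScaleAbs(cv2.resize(a,None,fx=4.7,fy=4.7,interpolation=cv2.INTER_CUBIC),alpha=1.6)
b=cv2.imread("pics/side0.png")[105:285,200:320]
b=cv2.convertScaleAbs(cv2.resize(b,None,fx=3.3,fy=3.3,interpolation=cv2.INTER_CUBIC),alpha=1.4)
cv2.imwrite("pics/topc.png",a);cv2.imwrite("pics/sidec.png",b);print(a.shape,b.shape)
E
```

```text
(352, 799, 3) (594, 396, 3)
```

View pics/topc.png

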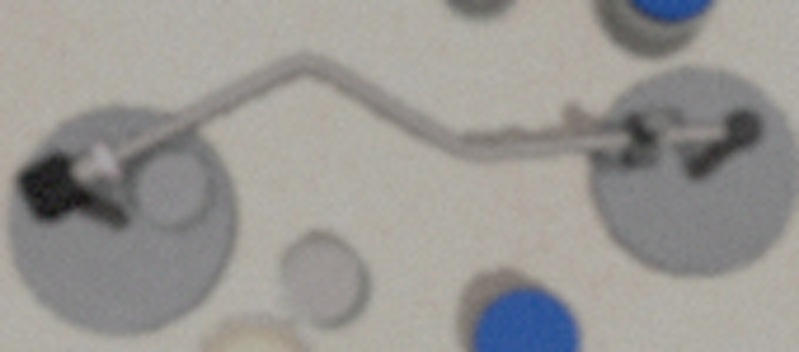

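View pics/sidec.png

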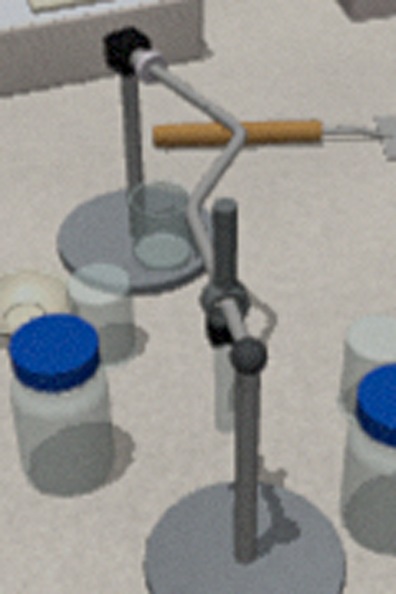

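```bash
python3 - <<'E'
from h import *
c=np.load("top0.npz"); d=np.load("side0.npz")
f=lambda p,z=.16: ray(c,165+(p[0]+.5)/4.7-.5,160+(p[1]+.5)/4.7-.5,z)[:2]*1000
g=lambda p,z=.16: ray(d,200+(p[0]+.5)/3.3-.5,105+(p[1]+.5)/3.3-.5,z)[:2]*1000
for n,p in dict(post=(743,128),s1a=(700,134),s1b=(590,141),s1c=(490,149),m1=(425,127),m2=(345,79),l1=(270,79),l2=(200,116),l3=(130,153),plg=(98,162),blk=(48,187)).items(): print(n,f(p).round(1))
print("stem top",f((640,128),.219).round(1), "collar?",f((655,135),.16).round(1))
for n,p in dict(rea=(525,335)).items(): print(n,f(p,.1).round(1))
print("bottle2",f((672,-5),.1),"inv",f((322,278),.058),"inv2",f((480,-5),.058),"foot1",f((692,170),.012),"foot2",f((122,220),.012))
print("side: post",g((248,355)).round(1),"ring",g((224,300)).round(1),"stemtop",g((226,206),.219).round(1),"blk",g((127,50)).round(1),"plg",g((150,63)).round(1),"bend2",g((238,133)).round(1),"bend1",g((195,207)).round(1))
E
```

```text
post [ 564.9 -160.9]
s1a [ 562.4 -142.2]
s1b [559.6 -94.3]
s1c [556.3 -50.7]
m1 [566.1 -22.4]
m2 [587.6  12.7]
l1 [587.8  45.6]
l2 [571.5  76.2]
l3 [555.3 106.7]
plg [551.4 120.6]
blk [540.5 142.3]
stem top [ 556.7 -110.1] collar? [ 562.1 -122.6]
rea [477.  -67.3]
bottle2 [ 637.61492186 -138.65116888] inv [506.25339489  30.64301075] inv2 [647.61576418 -47.84979316] foot1 [ 564.3083547  -157.98441413] foot2 [539.51860282 138.92676714]
side: post [ 565.1 -161.9] ring [ 560.8 -121.3] stemtop [ 561.  -125.3] blk [541.3 139.7] plg [554.1 119.7] bend2 [594.8  27.1] bend1 [558.6 -42.2]
```

```bash
python3 - <<'E'
from h import *
from station import r,vision
c=np.load("top0.npz"); d=np.load("side0.npz")
print("grip in top",np.array(proj(c,[.254,.57,.246]))*1.5625)
for p in [(70,195),(30,190),(88,135),(270,140),(250,160)]: print(p,ray(d,p[0]/1.5625,p[1]/1.5625,0).round(3))
w=vision.capture("wrist");s=r.sense();R=np.array(s["ee_rot"])
print(w["K"].round(1).tolist(),"cam in tcp",(R.T@(w["xyz"]-s["tcp_pos"])).round(4),(R.T@w["orientation"]).round(3).tolist())
E
```

```text
grip in top [-133.6103419  560.2716796]
(70, 195) [-0.027  0.514  0.   ]
(30, 190) [-0.115  0.551  0.   ]
(88, 135) [-0.076  0.819  0.   ]
(270, 140) [0.356 0.709 0.   ]
(250, 160) [0.316 0.61  0.   ]
[[298.5, 0.0, 257.4], [0.0, 298.5, 193.7], [0.0, 0.0, 1.0]] cam in tcp [ 0.0655 -0.0005 -0.1375] [[-0.0, 0.97, 0.243], [1.0, 0.0, 0.0], [0.0, 0.243, -0.97]]
```

```bash
python3 -m jog '{"delta_pos":[[0,0,30],[0,0,30],[0,0,30],[12,-30,10],[12,-30,0],[12,-30,0],[12,-30,0],[12,-30,0],[12,-30,0],[12,-30,0]],"rot":[[0,0,0],[0,0,0],[0,0,0],[0,0,5],[0,0,5],[0,0,5],[0,0,5],[0,0,5],[0,0,3],[0,0,0]],"grip":[100,100,100,100,100,100,100,100,100,100]}'
python3 -m jog '{"delta_pos":[[12,-30,0],[12,-30,0],[12,-30,0],[12,-30,0],[12,-30,0],[12,-30,0],[12,-30,0],[13,-30,0],[13,-30,0],[13,-30,0]],"rot":[[0,0,0],[0,0,0],[0,0,0],[0,0,0],[0,0,0],[0,0,0],[0,0,0],[0,0,0],[0,0,0],[0,0,0]],"grip":[60,60,60,60,60,60,60,60,60,60]}'
python3 -m jog '{"delta_pos":[[12,-30,0],[12,-30,-10],[12,-20,-30],[0,0,-30],[0,0,-30],[0,0,-6],[0,0,0]],"rot":[[0,0,0],[0,0,0],[0,0,0],[0,0,0],[0,0,0],[0,0,0],[0,0,0]],"grip":[50,50,50,50,50,50,50]}'
python3 - <<'E'
from h import *
from station import r,vision
s=r.sense();print(s["time_s"],s["tcp_pos"],np.round(s["ee_rot"],3).tolist(),s["joints"],s["wrist_force"])
w=vision.capture("wrist");np.savez("w1.npz",**w)
cv2.imwrite("pics/w1.png",cv2.convertScaleAbs(cv2.resize(w["frame"][:,:,::-1],(800,600),interpolation=cv2.INTER_CUBIC),alpha=1.5))
E
```

```text
time_s: 0.98
tcp_pos: [0.3383, 0.3593, 0.3473]
ee_rot: [[0.997, 0.072, -0.0], [0.072, -0.997, -0.0], [-0.0, 0.0, -1.0]]
wrist_force: [0.5, -1.2, -1.0]
gripper_width: 1.001
time_s: 1.82
tcp_pos: [0.4612, 0.0594, 0.3475]
ee_rot: [[0.998, 0.07, -0.0], [0.07, -0.998, 0.0], [-0.0, -0.0, -1.0]]
wrist_force: [0.1, 0.7, -0.0]
gripper_width: 0.604
time_s: 2.4
tcp_pos: [0.4959, -0.0195, 0.2396]
ee_rot: [[0.998, 0.07, -0.005], [0.07, -0.998, -0.002], [-0.005, 0.001, -1.0]]
wrist_force: [-0.8, 0.4, 1.3]
gripper_width: 0.5
2.4 [ 0.49589301 -0.01946924  0.23959142] [[0.998, 0.07, -0.005], [0.07, -0.998, -0.002], [-0.005, 0.001, -1.0]] [ 1.65327917e+01  9.97767515e+00 -1.76953290e+01 -5.12273344e-03
 -6.26467460e+01  7.74610709e+01] [-0.7611149   0.35399305  1.28299476]
```

View pics/w1.png

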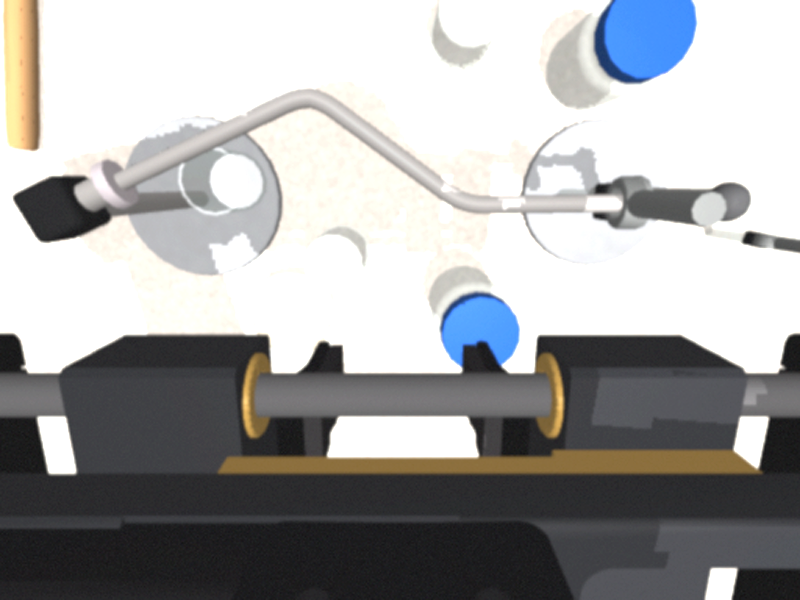

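Wrist view: stem top (709,208), ring ~(630,203), bend 1 (465,200), bend 2 (310,98), plunger disc (108,183), block (55,208). I refine the rod centre line from edge profiles.

```bash
cat > fit.py <<'E'
from h import *
w=np.load("w1.npz");g=cv2.GaussianBlur(cv2.cvtColor(w["frame"],cv2.COLOR_RGB2GRAY),(0,0),.7).astype(np.float32)
q=lambda p:((np.array(p)+.5)/1.5625-.5)
def line(a,b,n=30):
    a,b=q(a),q(b);t=(b-a)/np.linalg.norm(b-a);m=np.array([-t[1],t[0]]);k=np.arange(-7,7.01,.1);out=[]
    for s in np.linspace(0,1,n):
        P=a+s*(b-a)+k[:,None]*m
        v=cv2.remap(g,P[:,0].astype(np.float32)[:,None],P[:,1].astype(np.float32)[:,None],1)[:,0]
        d=np.gradient(v);h=len(k)//2
        # falling edge then rising edge (rod darker) 
        i=np.argmin(d[:h]);j=h+np.argmax(d[h:])
        if d[i]<-.5 and d[j]>.5: out.append((*(a+s*(b-a)+(k[i]+k[j])/2*m),k[j]-k[i]))
    o=np.array(out);ok=abs(o[:,2]-np.median(o[:,2]))<1
    X=np.array([ray(w,u,v,.16)[:2]*1000 for u,v,_ in o[ok]])
    vx,vy,x0,y0=cv2.fitLine(X.astype(np.float32),cv2.DIST_HUBER,0,.01,.01).ravel()
    if vy<0:vx,vy=-vx,-vy
    res=(X-[x0,y0])@[-vy,vx]
    print(len(X),"width px",np.median(o[:,2]).round(2),"pt",(round(float(x0),1),round(float(y0),1)),"head",np.degrees(np.arctan2(vy,vx)).round(2),"res",res.std().round(2))
    return np.array([x0,y0]),np.array([vx,vy])
L=[line((600,204),(490,205)),line((432,178),(345,116)),line((270,110),(135,180))]
def X(A,B):
    s=np.linalg.solve(np.c_[A[1],-B[1]],B[0]-A[0]);return A[0]+s[0]*A[1]
c1,c2=X(L[0],L[1]),X(L[1],L[2]);print("corners",c1.round(1),c2.round(1),np.linalg.norm(c2-c1))
f=lambda p,z=.16: (ray(w,*q(p),z)*1000)[:2].round(1)
print("stemtop",f((709,208),.219),"ring",f((630,203)),"bend1 mid",f((463,200)),"bend2 mid",f((310,97)),"disc",f((108,183)),"disc face",f((120,180)),"blk",f((55,208)),"post",f((733,203)))
E
python3 fit.py
```

```text
23 width px 12.0 pt (557.4, -75.0) head 95.28 res 0.22
30 width px 12.0 pt (573.5, -12.2) head 59.26 res 0.09
12 width px 5.25 pt (569.5, 77.1) head 118.17 res 0.1
corners [554.5 -44.1] [596.6  26.7] 82.2831
stemtop [ 561.4 -116.3] ring [ 560.8 -118.1] bend1 mid [556.8 -42.1] bend2 mid [595.5  28.1] disc [553.2 118.1] disc face [554.9 112.6] blk [540.4 143.2] post [ 564.  -164.8]
```

```bash
cat >> fit.py <<'E'
print("---");a=line((288,102),(245,122)); 
a,b=q((270,110)),q((135,180))
for s in np.linspace(0,1,8):
    t=(b-a)/np.linalg.norm(b-a);m=np.array([-t[1],t[0]]);k=np.arange(-10,10.01,1);P=(a+s*(b-a)+k[:,None]*m).astype(np.float32)
    print(P[10].round(0),cv2.remap(g,P[:,:1].copy(),P[:,1:].copy(),1)[:,0].astype(int))
E
python3 fit.py | sed -n '/---/,$p'
```

```text
---
30 width px 13.1 pt (587.0, 49.0) head 117.66 res 0.12
[173.  70.] [169 167 158 136 111 102 108 118 126 134 141 145 145 142 140 145 166 200
 221 226 227]
[160.  77.] [172 172 168 155 129 107 105 113 122 130 137 143 145 145 146 152 172 199
 218 226 228]
[148.  83.] [129 129 127 122 110 100  99 108 118 126 133 140 144 143 141 139 145 167
 202 221 226]
[136.  89.] [119 125 135 146 143 122 102 103 113 122 129 136 140 142 141 139 135 131
 131 142 156]
[123.  96.] [112 112 112 111 108 101  95  98 107 117 126 132 138 141 142 140 136 131
 126 124 124]
[111. 102.] [149 157 155 150 139 124 107  98 102 113 122 129 135 139 141 141 138 133
 125 120 121]
[ 99. 109.] [124 124 124 124 123 119 107  97  98 107 117 126 132 136 140 140 140 136
 130 125 123]
[ 86. 115.] [ 89 101 114 121 124 121 114 102  97 102 112 122 128 134 138 140 140 138
 133 127 126]
```

```bash
cat > path.py <<'E'
import io,contextlib
with contextlib.redirect_stdout(io.StringIO()):
    from fit import *
a,b=q((270,110)),q((135,180));t=(b-a)/np.linalg.norm(b-a);m=np.array([-t[1],t[0]])
P=np.array([ray(w,*(a+s*(b-a)+o*m),.16)[:2]*1000 for s,o in zip(np.linspace(0,1,8),[.2,.7,.9,1.5,1.3,2.2,2.6,3.2])])
vx,vy,x0,y0=map(float,cv2.fitLine(P.astype(np.float32),2,0,.01,.01).ravel())
if vy<0:vx,vy=-vx,-vy
L3=(np.array([x0,y0]),np.array([vx,vy]));L=[L[0],L[1],L3]
H=[np.degrees(np.arctan2(l[1][1],l[1][0])) for l in L]
c1,c2=X(L[0],L[1]),X(L[1],L[2])
T1=8.;T2=np.linalg.norm(c2-c1)-60-T1
def arc(c,d0,d1,T):
    h0,h1=np.arctan2(d0[1],d0[0]),np.arctan2(d1[1],d1[0]);th=abs(h1-h0);R=T/np.tan(th/2);sg=np.sign(h1-h0)
    n=np.array([-d0[1],d0[0]])*sg;cen=c-T*d0+R*n
    return lambda s:(cen-R*(np.cos(s/R)*n)+R*np.sin(s/R)*d0, np.degrees(h0+sg*s/R)),R*th
A1,l1=arc(c1,L[0][1],L[1][1],T1);A2,l2=arc(c2,L[1][1],L[2][1],T2)
B=np.cumsum([110,l1,60,l2])
def at(s):
    if s<B[0]:return c1+L[0][1]*(s-B[0]-T1),H[0]
    if s<B[1]:return A1(s-B[0])
    if s<B[2]:return c1+L[1][1]*(T1+s-B[1]),H[1]
    if s<B[3]:return A2(s-B[2])
    return c2+L[2][1]*(T2+s-B[3]),H[2]
if __name__=="__main__":
    print("heads",np.round(H,1),"corners",c1.round(1),c2.round(1),"T",T2.round(1),"R",(l1/np.radians(H[0]-H[1])).round(1),(l2/np.radians(H[2]-H[1])).round(1),"bounds",B.round(1),"contact s",(B[3]+76).round(1),"home",(B[3]+86).round(1))
    print("start",at(0)[0].round(1))
    p0=None
    for s in list(np.arange(46,B[3]+88,7)):
        p,h=at(s)
        if p0 is not None: print(round(float(s)),p.round(1),round(float(h),1),"d",(p-p0).round(1),round(float(h-h0),1))
        p0,h0=p,h
E
python3 path.py
```

```text
heads [ 95.3  59.3 117.5] corners [554.5 -44.1] [597.8  28.7] T 16.7 R 24.6 29.9 bounds [110.  125.5 185.5 215.9] contact s 291.9 home 301.9
start [ 565.4 -161.6]
53 [ 560.5 -108.8] 95.3 d [-0.6  7. ] 0.0
60 [ 559.8 -101.8] 95.3 d [-0.6  7. ] 0.0
67 [559.2 -94.9] 95.3 d [-0.6  7. ] 0.0
74 [558.6 -87.9] 95.3 d [-0.6  7. ] 0.0
81 [557.9 -80.9] 95.3 d [-0.6  7. ] 0.0
88 [557.3 -73.9] 95.3 d [-0.6  7. ] 0.0
95 [556.6 -67. ] 95.3 d [-0.6  7. ] 0.0
102 [556. -60.] 95.3 d [-0.6  7. ] 0.0
109 [555.3 -53. ] 95.3 d [-0.6  7. ] 0.0
116 [555.4 -46.1] 81.3 d [0.1 7. ] -14.0
123 [557.4 -39.4] 65.0 d [2.  6.7] -16.3
130 [560.9 -33.3] 59.3 d [3.5 6.1] -5.8
137 [564.5 -27.3] 59.3 d [3.6 6. ] 0.0
144 [568.1 -21.3] 59.3 d [3.6 6. ] 0.0
151 [571.6 -15.3] 59.3 d [3.6 6. ] 0.0
158 [575.2  -9.2] 59.3 d [3.6 6. ] 0.0
165 [578.8  -3.2] 59.3 d [3.6 6. ] 0.0
172 [582.4   2.8] 59.3 d [3.6 6. ] 0.0
179 [586.    8.8] 59.3 d [3.6 6. ] 0.0
186 [589.5  14.8] 60.3 d [3.6 6. ] 1.0
193 [592.3  21.3] 73.7 d [2.7 6.4] 13.4
200 [593.4  28.1] 87.1 d [1.2 6.9] 13.4
207 [593.   35.1] 100.5 d [-0.5  7. ] 13.4
214 [590.9  41.8] 113.9 d [-2.1  6.7] 13.4
221 [587.7  48. ] 117.5 d [-3.2  6.2] 3.6
228 [584.5  54.2] 117.5 d [-3.2  6.2] 0.0
235 [581.2  60.4] 117.5 d [-3.2  6.2] 0.0
242 [578.   66.6] 117.5 d [-3.2  6.2] 0.0
249 [574.8  72.9] 117.5 d [-3.2  6.2] 0.0
256 [571.5  79.1] 117.5 d [-3.2  6.2] 0.0
263 [568.3  85.3] 117.5 d [-3.2  6.2] 0.0
270 [565.1  91.5] 117.5 d [-3.2  6.2] 0.0
277 [561.8  97.7] 117.5 d [-3.2  6.2] 0.0
284 [558.6 103.9] 117.5 d [-3.2  6.2] 0.0
291 [555.4 110.1] 117.5 d [-3.2  6.2] 0.0
298 [552.1 116.3] 117.5 d [-3.2  6.2] 0.0
```

```bash
python3 -m jog '{"delta_pos":[[0,0,30],[16,-24,0],[16,-24,0],[16,-24,0],[17,-25,0],[0,0,0],[0,0,-20],[0,0,-20],[0,0,-12],[0,0,-10]],"rot":[[0,0,0],[0,0,1.3],[0,0,0],[0,0,0],[0,0,0],[0,0,0],[0,0,0],[0,0,0],[0,0,0],[0,0,0]],"grip":[50,50,50,50,50,50,50,50,50,50]}'
python3 -m jog '{"delta_pos":[[0,0,0],[0,0,0]],"rot":[[0,0,0],[0,0,0]],"grip":[50,50]}'
python3 - <<'E'
from h import *
from station import r,vision
s=r.sense();print(s["time_s"],s["tcp_pos"],s["joints"].round(1) if hasattr(s["joints"],"round") else s["joints"],s["wrist_force"])
w=vision.capture("wrist")
cv2.imwrite("pics/w2.png",cv2.convertScaleAbs(cv2.resize(w["frame"][:,:,::-1],(800,600),interpolation=cv2.INTER_CUBIC),alpha=1.3))
E
```

```text
time_s: 3.28
tcp_pos: [0.5627, -0.1154, 0.2106]
ee_rot: [[0.996, 0.093, 0.002], [0.093, -0.996, -0.0], [0.002, 0.0, -1.0]]
wrist_force: [0.2, 0.4, 0.0]
gripper_width: 0.496
time_s: 3.45
tcp_pos: [0.5628, -0.1157, 0.2109]
ee_rot: [[0.996, 0.093, 0.002], [0.093, -0.996, -0.0], [0.002, 0.001, -1.0]]
wrist_force: [0.0, 0.2, 0.9]
gripper_width: 0.5
3.45 [ 0.56279455 -0.11567208  0.21086717] [  4.6  18.8 -10.1   0.  -61.1  90.8] [0.00108865 0.24300475 0.91379461]
```

View pics/w2.png

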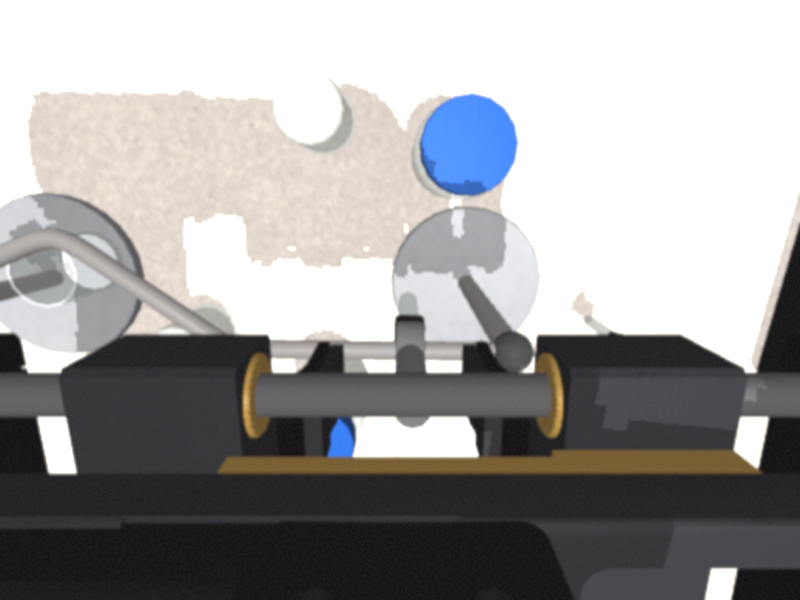

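Stem at (410,330) stands between the open jaws (centre ~403), everything clear. Closing after a small centring shift.

```bash
python3 -m jog '{"delta_pos":[[-1.4,-1.5,-3],[0,0,0],[0,0,0],[0,0,0],[0,0,0],[0,0,0],[0,0,0],[0,0,0]],"rot":[[0,0,0],[0,0,0],[0,0,0],[0,0,0],[0,0,0],[0,0,0],[0,0,0],[0,0,0]],"grip":[50,35,25,18,14,10,5,0]}'
python3 -m jog '{"delta_pos":[[0,0,0],[0,0,0],[0,0,0],[0,0,0]],"rot":[[0,0,0],[0,0,0],[0,0,0],[0,0,0]],"grip":[0,0,0,0]}'
```

```text
time_s: 4.17
tcp_pos: [0.5608, -0.1175, 0.2066]
ee_rot: [[0.996, 0.092, 0.0], [0.092, -0.996, -0.0], [0.0, 0.0, -1.0]]
wrist_force: [0.4, -1.0, 1.7]
gripper_width: 0.124
time_s: 4.5
tcp_pos: [0.5608, -0.1175, 0.2066]
ee_rot: [[0.996, 0.093, 0.0], [0.093, -0.996, -0.0], [0.0, 0.0, -1.0]]
wrist_force: [0.4, -0.1, 1.4]
gripper_width: 0.129
```

```bash
python3 -m jog '{"delta_pos":[[0,0,1],[0,0,1],[0,0,0],[0,0,0]],"rot":[[0,0,0],[0,0,0],[0,0,0],[0,0,0]],"grip":[0,0,0,0]}'
python3 -m jog '{"delta_pos":[[0,0,1],[0,0,0],[0,0,0]],"rot":[[0,0,0],[0,0,0],[0,0,0]],"grip":[0,0,0]}'
```

```text
time_s: 4.83
tcp_pos: [0.5606, -0.1175, 0.2083]
ee_rot: [[0.996, 0.092, -0.001], [0.092, -0.996, 0.0], [-0.001, -0.0, -1.0]]
wrist_force: [0.3, 0.1, -1.2]
gripper_width: 0.13
time_s: 5.08
tcp_pos: [0.5607, -0.1175, 0.2095]
ee_rot: [[0.996, 0.092, -0.0], [0.092, -0.996, 0.0], [-0.0, -0.0, -1.0]]
wrist_force: [-0.5, 1.8, -0.5]
gripper_width: 0.131
```

```bash
python3 -m jog '{"delta_pos":[[-0.2,2,0],[-0.3,3,0],[-0.3,3,0],[-0.3,3,0],[-0.3,3,0],[-0.3,3,0],[-0.3,3,0],[-0.3,3,0],[-0.3,3,0],[-0.3,3,0]],"rot":[[0,0,0],[0,0,0],[0,0,0],[0,0,0],[0,0,0],[0,0,0],[0,0,0],[0,0,0],[0,0,0],[0,0,0]],"grip":[0,0,0,0,0,0,0,0,0,0]}'
```

```text
time_s: 5.92
tcp_pos: [0.5578, -0.0882, 0.2096]
ee_rot: [[0.996, 0.093, -0.0], [0.093, -0.996, -0.0], [-0.0, 0.0, -1.0]]
wrist_force: [0.0, 0.7, -1.1]
gripper_width: 0.129
```

```bash
python3 -m jog '{"delta_pos":[[-0.2,3,0],[-0.2,3,0],[-0.2,3,0],[-0.2,3,0],[-0.2,3,0],[-0.2,3,0],[-0.2,3,0],[-0.2,3,0],[-0.2,3,0],[0,0,0]],"rot":[[0,0,0],[0,0,0],[0,0,0],[0,0,0],[0,0,0],[0,0,0],[0,0,0],[0,0,0],[0,0,0],[0,0,0]],"grip":[0,0,0,0,0,0,0,0,0,0]}'
python3 - <<'E'
from path import *
p0=h0=None
for s in [100,104]+list(range(106,134,2))+[134,140,180]+list(range(182,222,2)):
    p,h=at(s)
    if p0 is not None: print(s,p.round(1),round(float(h),1),"d",(p-p0).round(2),round(float(h-h0),1))
    p0,h0=p,h
E
```

```text
time_s: 6.75
tcp_pos: [0.556, -0.061, 0.2096]
ee_rot: [[0.996, 0.093, 0.0], [0.093, -0.996, 0.0], [0.0, -0.0, -1.0]]
wrist_force: [0.3, 0.6, -1.7]
gripper_width: 0.127
104 [555.8 -58. ] 95.3 d [-0.37  3.98] 0.0
106 [555.6 -56. ] 95.3 d [-0.18  1.99] 0.0
108 [555.4 -54. ] 95.3 d [-0.18  1.99] 0.0
110 [555.2 -52. ] 95.3 d [-0.18  1.99] 0.0
112 [555.1 -50. ] 90.6 d [-0.1  2. ] -4.7
114 [555.2 -48. ] 86.0 d [0.06 2.  ] -4.7
116 [555.4 -46.1] 81.3 d [0.22 1.99] -4.7
118 [555.8 -44.1] 76.7 d [0.38 1.96] -4.7
120 [556.3 -42.2] 72.0 d [0.54 1.93] -4.7
122 [557.  -40.3] 67.3 d [0.69 1.87] -4.7
124 [557.9 -38.5] 62.7 d [0.84 1.81] -4.7
126 [558.9 -36.7] 59.3 d [0.98 1.74] -3.4
128 [559.9 -35. ] 59.3 d [1.02 1.72] 0.0
130 [560.9 -33.3] 59.3 d [1.02 1.72] 0.0
132 [561.9 -31.6] 59.3 d [1.02 1.72] 0.0
134 [563.  -29.9] 59.3 d [1.02 1.72] 0.0
140 [566.  -24.7] 59.3 d [3.07 5.16] 0.0
180 [586.5   9.7] 59.3 d [20.45 34.38] 0.0
182 [587.5  11.4] 59.3 d [1.02 1.72] 0.0
184 [588.5  13.1] 59.3 d [1.02 1.72] 0.0
186 [589.5  14.8] 60.3 d [1.02 1.72] 1.0
188 [590.5  16.6] 64.1 d [0.93 1.77] 3.8
190 [591.3  18.4] 67.9 d [0.81 1.83] 3.8
192 [592.   20.3] 71.8 d [0.69 1.88] 3.8
194 [592.5  22.2] 75.6 d [0.56 1.92] 3.8
196 [593.   24.2] 79.4 d [0.43 1.95] 3.8
198 [593.3  26.2] 83.3 d [0.3  1.98] 3.8
200 [593.4  28.1] 87.1 d [0.17 1.99] 3.8
202 [593.5  30.1] 90.9 d [0.03 2.  ] 3.8
204 [593.4  32.1] 94.8 d [-0.1  2. ] 3.8
206 [593.1  34.1] 98.6 d [-0.23  1.99] 3.8
208 [592.8  36.1] 102.4 d [-0.36  1.97] 3.8
210 [592.3  38. ] 106.2 d [-0.49  1.94] 3.8
212 [591.6  39.9] 110.1 d [-0.62  1.9 ] 3.8
214 [590.9  41.8] 113.9 d [-0.75  1.85] 3.8
216 [590.   43.6] 117.5 d [-0.87  1.8 ] 3.6
218 [589.1  45.4] 117.5 d [-0.92  1.77] 0.0
220 [588.2  47.1] 117.5 d [-0.92  1.77] 0.0
```

```bash
python3 -m jog '{"delta_pos":[[-0.2,2,0],[-0.2,2,0],[-0.2,2,0],[-0.2,2,0],[-0.1,2,0],[0,2,0],[0,0,0]],"rot":[[0,0,0],[0,0,-0.2],[0,0,-0.6],[0,0,-1.2],[0,0,-2.5],[0,0,-3.5],[0,0,0]],"grip":[0,0,0,0,0,0,0]}'
```

```text
time_s: 7.33
tcp_pos: [0.5552, -0.0492, 0.2096]
ee_rot: [[0.999, -0.049, 0.0], [-0.049, -0.999, 0.0], [0.0, -0.0, -1.0]]
wrist_force: [0.3, -0.1, -2.1]
gripper_width: 0.127
```

```bash
python3 -m jog '{"delta_pos":[[0.1,2,0],[0.3,2,0],[0.4,1.95,0],[0.6,1.9,0],[0,0,0]],"rot":[[0,0,-4],[0,0,-4.5],[0,0,-4.5],[0,0,-4],[0,0,0]],"grip":[0,0,0,0,0]}'
python3 -m jog '{"delta_pos":[[0.75,1.85,0],[0.9,1.8,0],[1,1.75,0],[1,1.72,0],[1,1.72,0],[0,0,0]],"rot":[[0,0,-4],[0,0,-3],[0,0,-2],[0,0,-1.5],[0,0,-0.5],[0,0,0]],"grip":[0,0,0,0,0,0]}'
```

```text
time_s: 7.75
tcp_pos: [0.5566, -0.0415, 0.2096]
ee_rot: [[0.941, -0.337, 0.0], [-0.337, -0.941, 0.0], [0.0, -0.0, -1.0]]
wrist_force: [0.0, -0.0, -1.6]
gripper_width: 0.129
time_s: 8.25
tcp_pos: [0.5614, -0.0327, 0.2095]
ee_rot: [[0.861, -0.509, 0.0], [-0.509, -0.861, 0.0], [0.0, -0.0, -1.0]]
wrist_force: [-0.1, 0.4, -0.4]
gripper_width: 0.128
```

```bash
python3 -m jog '{"delta_pos":[[1,1.7,0],[1.3,2.2,0],[1.3,2.2,0],[1.3,2.2,0],[1.3,2.2,0],[1.3,2.2,0],[1.3,2.2,0],[1.3,2.2,0],[1.3,2.2,0],[0,0,0]],"rot":[[0,0,0],[0,0,0],[0,0,0],[0,0,0],[0,0,0],[0,0,0],[0,0,0],[0,0,0],[0,0,0],[0,0,0]],"grip":[0,0,0,0,0,0,0,0,0,0]}'
python3 -m jog '{"delta_pos":[[1.3,2.2,0],[1.3,2.2,0],[1.3,2.2,0],[1.3,2.2,0],[1.3,2.2,0],[1.3,2.2,0],[1.3,2.2,0],[1.3,2.2,0],[1.3,2.2,0],[0,0,0]],"rot":[[0,0,0],[0,0,0],[0,0,0],[0,0,0],[0,0,0],[0,0,0],[0,0,0],[0,0,0],[0,0,0],[0,0,0]],"grip":[0,0,0,0,0,0,0,0,0,0]}'
```

```text
time_s: 9.08
tcp_pos: [0.5729, -0.0131, 0.2095]
ee_rot: [[0.86, -0.51, 0.0], [-0.51, -0.86, 0.0], [0.0, -0.0, -1.0]]
wrist_force: [0.2, -0.6, -1.7]
gripper_width: 0.128
time_s: 9.92
tcp_pos: [0.5846, 0.0067, 0.2095]
ee_rot: [[0.86, -0.51, 0.0], [-0.51, -0.86, 0.0], [0.0, -0.0, -1.0]]
wrist_force: [-0.0, -0.8, -1.0]
gripper_width: 0.123
```

```bash
python3 -m jog '{"delta_pos":[[1,1.7,0],[1,1.7,0],[1,1.7,0],[1,1.7,0],[1,1.7,0],[0.9,1.8,0],[0,0,0]],"rot":[[0,0,0],[0,0,0],[0,0,0.7],[0,0,1.3],[0,0,2],[0,0,2.8],[0,0,0]],"grip":[0,0,0,0,0,0,0]}'
python3 -m jog '{"delta_pos":[[0.8,1.83,0],[0.7,1.9,0],[0.6,1.9,0],[0.4,1.95,0],[0,0,0]],"rot":[[0,0,3.2],[0,0,3.8],[0,0,3.8],[0,0,3.8],[0,0,0]],"grip":[0,0,0,0,0]}'
```

```text
time_s: 10.5
tcp_pos: [0.5904, 0.0169, 0.2095]
ee_rot: [[0.915, -0.403, 0.0], [-0.403, -0.915, 0.0], [0.0, -0.0, -1.0]]
wrist_force: [-0.3, -0.3, -0.5]
gripper_width: 0.129
time_s: 10.92
tcp_pos: [0.5927, 0.0244, 0.2095]
ee_rot: [[0.987, -0.161, 0.0], [-0.161, -0.987, 0.0], [0.0, -0.0, -1.0]]
wrist_force: [-0.0, 0.0, -1.3]
gripper_width: 0.126
```

```bash
python3 -m jog '{"delta_pos":[[0.3,1.95,0],[0.2,2,0],[0,2,0],[-0.1,2,0],[-0.2,2,0],[0,0,0]],"rot":[[0,0,3.8],[0,0,3.8],[0,0,3.8],[0,0,3.8],[0,0,3.8],[0,0,0]],"grip":[0,0,0,0,0,0]}'
python3 -m jog '{"delta_pos":[[-0.4,2,0],[-0.5,1.95,0],[-0.6,1.9,0],[-0.7,1.85,0],[0,0,0]],"rot":[[0,0,3.8],[0,0,3.8],[0,0,3.2],[0,0,2.8],[0,0,0]],"grip":[0,0,0,0,0]}'
```

```text
time_s: 11.42
tcp_pos: [0.5928, 0.0343, 0.2096]
ee_rot: [[0.986, 0.168, -0.0], [0.168, -0.986, 0.0], [-0.0, -0.0, -1.0]]
wrist_force: [0.1, -0.3, -0.4]
gripper_width: 0.127
time_s: 11.83
tcp_pos: [0.5906, 0.0419, 0.2095]
ee_rot: [[0.919, 0.394, -0.0], [0.394, -0.919, -0.0], [-0.0, -0.0, -1.0]]
wrist_force: [-0.1, 0.1, -1.3]
gripper_width: 0.126
```

```bash
python3 -m jog '{"delta_pos":[[-0.8,1.8,0],[-0.9,1.8,0],[-0.9,1.8,0],[-0.9,1.8,0],[-0.9,1.8,0],[-1,2,0],[-1,2,0],[-1,2,0],[-1,2,0],[0,0,0]],"rot":[[0,0,1.8],[0,0,1.3],[0,0,0.8],[0,0,0.4],[0,0,0],[0,0,0],[0,0,0],[0,0,0],[0,0,0],[0,0,0]],"grip":[0,0,0,0,0,0,0,0,0,0]}'
python3 -m jog '{"delta_pos":[[-1.1,2.2,0],[-1.1,2.2,0],[-1.2,2.2,0],[-1.1,2.2,0],[-1.2,2.2,0],[-1.1,2.2,0],[-1.2,2.2,0],[-1.1,2.2,0],[-1.2,2.2,0],[0,0,0]],"rot":[[0,0,0],[0,0,0],[0,0,0],[0,0,0],[0,0,0],[0,0,0],[0,0,0],[0,0,0],[0,0,0],[0,0,0]],"grip":[0,0,0,0,0,0,0,0,0,0]}'
```

```text
time_s: 12.67
tcp_pos: [0.5821, 0.0592, 0.2096]
ee_rot: [[0.886, 0.464, 0.0], [0.464, -0.886, 0.0], [0.0, -0.0, -1.0]]
wrist_force: [0.0, -0.0, -1.6]
gripper_width: 0.125
time_s: 13.5
tcp_pos: [0.5718, 0.079, 0.2096]
ee_rot: [[0.886, 0.464, -0.0], [0.464, -0.886, 0.0], [0.0, -0.0, -1.0]]
wrist_force: [-0.5, -0.8, -1.5]
gripper_width: 0.13
```

```bash
python3 -m jog '{"delta_pos":[[-1.1,2.2,0],[-1.1,2.2,0],[-1.2,2.2,0],[-1.1,2.2,0],[-1.2,2.2,0],[-1.1,2.2,0],[-1.2,2.2,0],[-1.1,2.2,0],[-1.2,2.2,0],[-0.9,1.8,0]],"rot":[[0,0,0],[0,0,0],[0,0,0],[0,0,0],[0,0,0],[0,0,0],[0,0,0],[0,0,0],[0,0,0],[0,0,0]],"grip":[0,0,0,0,0,0,0,0,0,0]}'
python3 -m jog '{"delta_pos":[[-0.46,0.89,0],[-0.46,0.89,0],[-0.46,0.89,0],[-0.46,0.89,0],[-0.46,0.89,0],[-0.46,0.89,0],[-0.46,0.89,0],[0,0,0]],"rot":[[0,0,0],[0,0,0],[0,0,0],[0,0,0],[0,0,0],[0,0,0],[0,0,0],[0,0,0]],"grip":[0,0,0,0,0,0,0,0]}'
```

```text
time_s: 14.33
tcp_pos: [0.5606, 0.1005, 0.2096]
ee_rot: [[0.886, 0.463, -0.0], [0.463, -0.886, 0.0], [0.0, -0.0, -1.0]]
wrist_force: [0.1, -0.6, -2.2]
gripper_width: 0.125
time_s: 15.0
tcp_pos: [0.5577, 0.1062, 0.2096]
ee_rot: [[0.886, 0.464, 0.0], [0.464, -0.886, -0.001], [-0.0, 0.001, -1.0]]
wrist_force: [1.0, -1.8, -1.8]
gripper_width: 0.127
```

```bash
python3 -m jog '{"delta_pos":[[-0.46,0.89,0],[-0.46,0.89,0],[-0.46,0.89,0]],"rot":[[0,0,0],[0,0,0],[0,0,0]],"grip":[0,0,0]}'
python3 -m jog '{"delta_pos":[[-0.46,0.89,0],[-0.46,0.89,0]],"rot":[[0,0,0],[0,0,0]],"grip":[0,0]}'
```

```text
time_s: 15.25
tcp_pos: [0.5564, 0.1085, 0.2096]
ee_rot: [[0.886, 0.463, 0.0], [0.463, -0.886, -0.001], [-0.0, 0.001, -1.0]]
wrist_force: [2.0, -4.0, -2.4]
gripper_width: 0.128
time_s: 15.42
tcp_pos: [0.5554, 0.1107, 0.2096]
ee_rot: [[0.886, 0.463, 0.0], [0.463, -0.886, -0.0], [0.0, 0.0, -1.0]]
wrist_force: [1.7, -3.4, -1.7]
gripper_width: 0.128
```

```bash
python3 -m jog '{"delta_pos":[[-0.46,0.89,0],[-0.46,0.89,0]],"rot":[[0,0,0],[0,0,0]],"grip":[0,0]}'
python3 -m jog '{"delta_pos":[[-0.3,0.6,0],[-0.3,0.6,0]],"rot":[[0,0,0],[0,0,0]],"grip":[0,0]}'
```

```text
time_s: 15.58
tcp_pos: [0.5543, 0.1127, 0.2096]
ee_rot: [[0.886, 0.463, 0.0], [0.463, -0.886, -0.0], [0.0, 0.0, -1.0]]
wrist_force: [2.5, -3.3, -1.5]
gripper_width: 0.124
time_s: 15.75
tcp_pos: [0.5537, 0.1139, 0.2096]
ee_rot: [[0.886, 0.463, -0.0], [0.463, -0.886, -0.0], [-0.0, 0.0, -1.0]]
wrist_force: [2.0, -3.0, -1.3]
gripper_width: 0.129
```

```bash
python3 -m jog '{"delta_pos":[[-0.3,0.6,0],[0,0,0]],"rot":[[0,0,0],[0,0,0]],"grip":[0,0]}'
python3 -m jog '{"delta_pos":[[-0.3,0.6,0],[0,0,0]],"rot":[[0,0,0],[0,0,0]],"grip":[0,0]}'
```

```text
time_s: 15.92
tcp_pos: [0.5534, 0.1146, 0.2096]
ee_rot: [[0.886, 0.463, -0.0], [0.463, -0.886, 0.0], [0.0, -0.0, -1.0]]
wrist_force: [0.5, -3.2, -0.6]
gripper_width: 0.126
time_s: 16.08
tcp_pos: [0.5531, 0.1152, 0.2096]
ee_rot: [[0.886, 0.463, -0.0], [0.463, -0.886, 0.0], [0.0, -0.0, -1.0]]
wrist_force: [1.3, -3.9, -1.2]
gripper_width: 0.132
```

```bash
for i in 1; do python3 -m jog '{"delta_pos":[[-0.25,0.45,0],[0,0,0]],"rot":[[0,0,0],[0,0,0]],"grip":[0,0]}'; done | grep -v rot
python3 -m jog '{"delta_pos":[[-0.25,0.45,0],[0,0,0]],"rot":[[0,0,0],[0,0,0]],"grip":[0,0]}' | grep -v rot
```

```text
time_s: 16.25
tcp_pos: [0.5529, 0.1156, 0.2095]
wrist_force: [1.9, -3.2, -0.9]
gripper_width: 0.127
time_s: 16.42
tcp_pos: [0.5528, 0.1157, 0.2096]
wrist_force: [2.8, -4.4, -1.4]
gripper_width: 0.124
```

```bash
python3 -m jog '{"delta_pos":[[-0.25,0.45,0],[0,0,0]],"rot":[[0,0,0],[0,0,0]],"grip":[0,0]}' | grep -v rot
```

```text
time_s: 16.58
tcp_pos: [0.5527, 0.1159, 0.2096]
wrist_force: [3.2, -5.9, -1.4]
gripper_width: 0.13
```

```bash
python3 -m jog '{"delta_pos":[[-0.2,0.35,0],[0,0,0],[0,0,0]],"rot":[[0,0,0],[0,0,0],[0,0,0]],"grip":[0,0,0]}' | grep -v rot
python3 - <<'E'
from h import *
from station import r,vision
w=vision.capture("side");np.savez("s2.npz",**w)
a=w["frame"][:,:,::-1]
cv2.imwrite("pics/s2.png",cv2.convertScaleAbs(cv2.resize(a[85:190,190:310],None,fx=5.5,fy=5.5,interpolation=cv2.INTER_CUBIC),alpha=1.5))
E
```

```text
time_s: 16.83
tcp_pos: [0.5526, 0.116, 0.2096]
wrist_force: [3.2, -5.7, -2.3]
gripper_width: 0.129
```

View pics/s2.png

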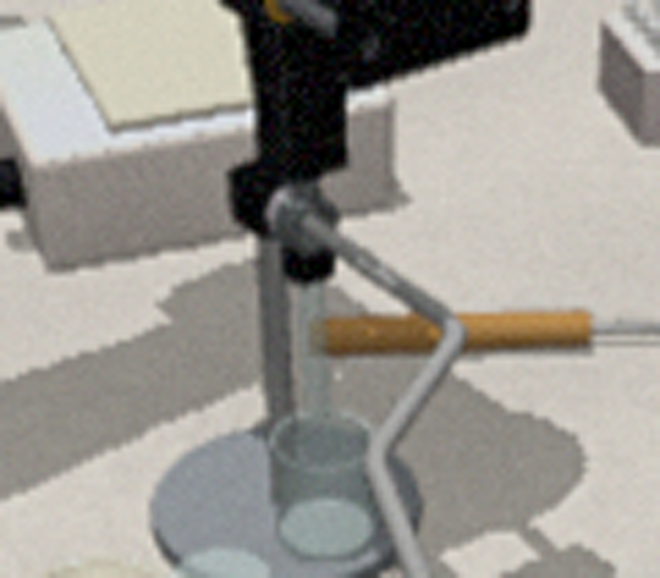

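```bash
python3 -m jog '{"delta_pos":[[-0.25,0.5,0],[0,0,0],[0,0,0]],"rot":[[0,0,0],[0,0,0],[0,0,0]],"grip":[0,0,0]}' | grep -v rot
python3 -m jog '{"delta_pos":[[-0.25,0.5,0],[0,0,0],[0,0,0]],"rot":[[0,0,0],[0,0,0],[0,0,0]],"grip":[0,0,0]}' | grep -v rot
```

```text
time_s: 17.13
tcp_pos: [0.5525, 0.1161, 0.2096]
wrist_force: [4.0, -8.3, -1.9]
gripper_width: 0.126
time_s: 17.38
tcp_pos: [0.5525, 0.1163, 0.2097]
wrist_force: [4.5, -8.3, -1.9]
gripper_width: 0.126
```

```bash
python3 -m jog '{"delta_pos":[[0.4,-0.8,0],[0.4,-0.8,0],[0,0,-1],[0,0,-1],[0,0,-0.5],[0,0,0]],"rot":[[0,0,0],[0,0,0],[0,0,0],[0,0,0],[0,0,0],[0,0,0]],"grip":[0,0,0,0,0,0]}' | grep -v rot
```

```text
time_s: 17.88
tcp_pos: [0.553, 0.1159, 0.2077]
wrist_force: [3.0, -5.9, 1.1]
gripper_width: 0.127
```

```bash
python3 -m jog '{"delta_pos":[[0.3,-0.6,0],[0.3,-0.6,0],[0,0,0]],"rot":[[0,0,0],[0,0,0],[0,0,0]],"grip":[0,0,0]}' | grep -v rot
python3 -m jog '{"delta_pos":[[0,0,0],[0,0,0],[0,0,0],[0,0,0],[0,0,0],[0,0,0]],"rot":[[0,0,0],[0,0,0],[0,0,0],[0,0,0],[0,0,0],[0,0,0]],"grip":[18,24,32,40,45,45]}' | grep -v rot
```

```text
time_s: 18.13
tcp_pos: [0.553, 0.1154, 0.207]
wrist_force: [0.9, -1.5, -0.4]
gripper_width: 0.13
time_s: 18.63
tcp_pos: [0.553, 0.1151, 0.2071]
wrist_force: [-0.7, 0.1, 0.5]
gripper_width: 0.421
```

```bash
python3 -m jog '{"delta_pos":[[0,0,5],[0,0,10],[0,0,25],[0,0,30],[0,0,30],[0,0,20],[-30,0,0],[-30,0,0],[-20,0,0],[0,0,0]],"rot":[[0,0,0],[0,0,0],[0,0,0],[0,0,0],[0,0,0],[0,0,0],[0,0,0],[0,0,0],[0,0,0],[0,0,0]],"grip":[45,45,45,45,45,45,45,45,45,45]}' | grep -v rot
python3 - <<'E'
from h import *
from station import r,vision
a=vision.capture("wrist")["frame"][:,:,::-1]
b=vision.capture("side")["frame"][:,:,::-1]
a=cv2.resize(a[0:290,100:460],None,fx=1.25,fy=1.25)
a=cv2.convertScaleAbs(a,alpha=1.3)
b=cv2.convertScaleAbs(cv2.resize(b[85:190,190:270],None,fx=4,fy=4,interpolation=cv2.INTER_CUBIC),alpha=1.5)
o=np.zeros((430,800,3),np.uint8);o[:a.shape[0],:a.shape[1]]=a;o[:b.shape[0],460:460+b.shape[1]]=b
cv2.imwrite("pics/fin.png",o)
E
```

```text
time_s: 19.47
tcp_pos: [0.4703, 0.1144, 0.3292]
wrist_force: [-0.5, -0.2, -0.2]
gripper_width: 0.45
```

View pics/fin.png

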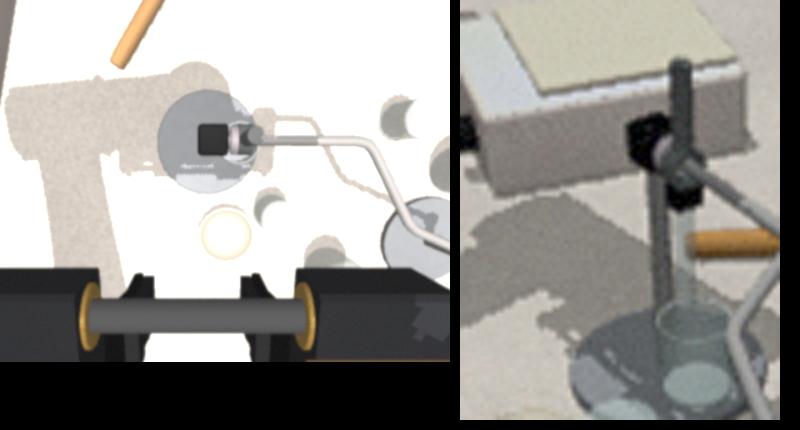

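Side (right): stem upright at (682,65–150), collar against the pale plunger disc by the block. Wrist (left): block (213,140), disc (235,138), collar (253,137). One closer crop to check for a gap behind the disc.

```bash
python3 - <<'E'
from h import *
from station import r,vision
f=[vision.capture("wrist")["frame"].astype(float) for _ in range(4)]
a=np.mean(f,0)[:,:,::-1].astype(np.uint8)[85:145,240:330]
cv2.imwrite("pics/fin2.png",cv2.convertScaleAbs(cv2.resize(a,None,fx=8,fy=8,interpolation=cv2.INTER_CUBIC),alpha=1.2))
E
```

```text
(no output)
```

View pics/fin2.png

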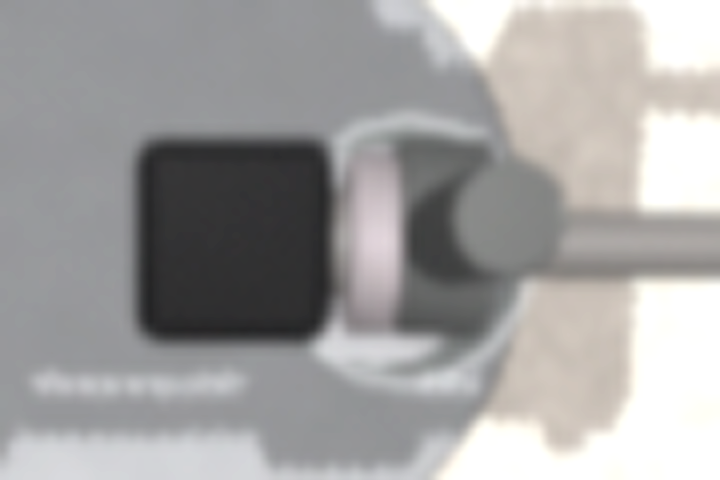

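```bash
python3 - <<'E'
from station import r,finish_job
s=r.sense();print(s["time_s"],s["wrist_force"]);print(finish_job())
E
```

```text
19.7667 [-0.72115121  0.61775708 -0.49004698]
the job is handed in; nothing more can be done
None
```

I slid the larger carrier round both bends, pushed the stop plunger until it stopped hard, then let go. It hangs by the plunger with its stem up. I handed the job in at 19.8 s with the gripper clear of everything.

- **Rail:** the rod centre line, fitted from the wrist camera, turned about 36° at the first bend and 58° at the second. I felt no side load on the way round, with wrist readings no higher than about 2 N, which includes the carrier's own weight.
- **Plunger:** it moved at about 4 N. It stalled about 10–11 mm after first contact, and the push rose to about 9.4 N with almost no further movement. That is above the 6–7 N you suggested but well under 20 N.
- **Last pictures:** the stem is upright and the carrier is against the disc. The wrist view shows about 2 mm of gap between the disc and the black block. I took this as the plunger's own stop, because of the stall and the distance travelled. I had no direct reading of the plunger to confirm it.
- **Glassware:** I went nowhere near it, and it looked undisturbed where it showed in the last pictures. I made no separate check of each piece.

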